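# Reverse a row of books into the steel rack

## Task

Move the four small books from the wooden rack into the steel rack, one upright in the middle of each bay, in reverse order: the book that stands leftmost in the wooden rack (seen from the robot) ends rightmost in the steel rack, the next one second from the right, and so on, so that a colleague on the far side of the desk sees the same order from left to right. Set each book down on the floor of its bay, square with the rack (spine either way), and do not drop any.

Things in the scene. Friction and masses are not known exactly. Their poses are not given: they have to be found in the camera images.
- wood_rack: Rack the books come from: fixed low wooden board, 276 mm long (its y), 90 mm deep (x), top 14 mm above the desk, bearing four pale cradles in a row at y = +99, +33, -33, -99 mm. Origin: centre of its underside, on the desk; +y is left as seen from the robot. Turned at most 0.16 rad; it may be the nearer or the farther rack.
- steel_rack: Rack the books go to: fixed dark steel base, 276 mm long (y), 90 deep (x), four empty bays centred at x = 0, y = +99, +33, -33, -99 mm (+y: left from the robot). Origin: centre of underside, on the desk. Bay floor 18 mm above it; each bay lies between two upright bright sheets 51 mm apart inside, 76 mm long, tops at 49 mm; front and back open. Turned at most 0.16 rad.
- book_tall: Upright blue cloth-bound book with cream pages, the tallest book: 28 mm thick, 66 mm deep, 134 mm high; rigid, loose, 170 g +-25%. Origin: centre of underside; z up, x through its depth (spine at -x, to the robot), y through its thickness (grip these faces from above). Starts in cradle_tall, within 3 mm and 0.05 rad of centred; 30 mm or more between neighbours' covers.
- book_wide: Upright blue cloth-bound book with cream pages, the book with the deepest covers: 28 mm thick, 88 mm deep, 124 mm high; rigid, loose, 215 g +-25%. Origin: centre of underside; z up, x through its depth (spine at -x, to the robot), y through its thickness (grip these faces from above). Starts in cradle_wide, within 3 mm and 0.05 rad of centred; 30 mm or more between neighbours' covers.
- book_thick: Upright blue cloth-bound book with cream pages, the thickest book: 40 mm thick, 74 mm deep, 124 mm high; rigid, loose, 255 g +-25%. Origin: centre of underside; z up, x through its depth (spine at -x, to the robot), y through its thickness (grip these faces from above). Starts in cradle_thick, within 3 mm and 0.05 rad of centred; 30 mm or more between neighbours' covers.
- book_small: Upright blue cloth-bound book with cream pages, the smallest book: 22 mm thick, 52 mm deep, 114 mm high; rigid, loose, 90 g +-25%. Origin: centre of underside; z up, x through its depth (spine at -x, to the robot), y through its thickness (grip these faces from above). Starts in cradle_small, within 3 mm and 0.05 rad of centred; 30 mm or more between neighbours' covers.
- cradle_tall: Fixed pale wooden cradle on the wooden rack, 58 mm wide (y), 88 deep (x), 32 high, two cheeks 50 mm apart inside; all four look alike. The tall book stands in it at the start, in any of the four places of the row. Origin: centre of underside, 14 mm above the desk; its floor is 4 mm higher; axes parallel to the rack's.
- cradle_wide: Fixed pale wooden cradle on the wooden rack, 58 mm wide (y), 88 deep (x), 32 high, two cheeks 50 mm apart inside; all four look alike. The wide book stands in it at the start, in any of the four places of the row. Origin: centre of underside, 14 mm above the desk; its floor is 4 mm higher; axes parallel to the rack's.
- cradle_thick: Fixed pale wooden cradle on the wooden rack, 58 mm wide (y), 88 deep (x), 32 high, two cheeks 50 mm apart inside; all four look alike. The thick book stands in it at the start, in any of the four places of the row. Origin: centre of underside, 14 mm above the desk; its floor is 4 mm higher; axes parallel to the rack's.
- cradle_small: Fixed pale wooden cradle on the wooden rack, 58 mm wide (y), 88 deep (x), 32 high, two cheeks 50 mm apart inside; all four look alike. The small book stands in it at the start, in any of the four places of the row. Origin: centre of underside, 14 mm above the desk; its floor is 4 mm higher; axes parallel to the rack's.

How it is judged (in metres and radians):
At the end, for the whole second after the job is handed in: The n-th book from the left in the wooden rack stands in the n-th bay from the right of the steel rack: within 15 mm of the bay's centre both ways and 5 mm of its floor, upright within 0.12 rad, square within 0.25 rad (either way round), released and at rest (((y of cradle_tall in the frame of wood_rack between 0.089 and 0.109 m and y of book_tall in the frame of steel_rack between -0.114 and -0.084 m) or (y of cradle_tall in the frame of wood_rack between 0.023 and 0.043 m and y of book_tall in the frame of steel_rack between -0.048 and -0.018 m) or (y of cradle_tall in the frame of wood_rack between -0.043 and -0.023 m and y of book_tall in the frame of steel_rack between 0.018 and 0.048 m) or (y of cradle_tall in the frame of wood_rack between -0.109 and -0.089 m and y of book_tall in the frame of steel_rack between 0.084 and 0.114 m)) and x of book_tall in the frame of steel_rack between -0.015 and 0.015 m and z of book_tall in the frame of steel_rack between 0.013 and 0.023 m and angle between each of book_tall, book_wide, book_thick, book_small's own z axis and vertical below 0.12 rad and angle between the x axis of each of book_tall, book_wide, book_thick, book_small and the x axis of steel_rack, either way round below 0.25 rad and linear speed of each of book_tall, book_wide, book_thick, book_small below 0.02 m/s and angular speed of each of book_tall, book_wide, book_thick, book_small below 0.1 rad/s and contact force between the fingers and book_tall below 0.1 N and ((y of cradle_wide in the frame of wood_rack between 0.089 and 0.109 m and y of book_wide in the frame of steel_rack between -0.114 and -0.084 m) or (y of cradle_wide in the frame of wood_rack between 0.023 and 0.043 m and y of book_wide in the frame of steel_rack between -0.048 and -0.018 m) or (y of cradle_wide in the frame of wood_rack between -0.043 and -0.023 m and y of book_wide in the frame of steel_rack between 0.018 and 0.048 m) or (y of cradle_wide in the frame of wood_rack between -0.109 and -0.089 m and y of book_wide in the frame of steel_rack between 0.084 and 0.114 m)) and x of book_wide in the frame of steel_rack between -0.015 and 0.015 m and z of book_wide in the frame of steel_rack between 0.013 and 0.023 m and contact force between the fingers and book_wide below 0.1 N and ((y of cradle_thick in the frame of wood_rack between 0.089 and 0.109 m and y of book_thick in the frame of steel_rack between -0.114 and -0.084 m) or (y of cradle_thick in the frame of wood_rack between 0.023 and 0.043 m and y of book_thick in the frame of steel_rack between -0.048 and -0.018 m) or (y of cradle_thick in the frame of wood_rack between -0.043 and -0.023 m and y of book_thick in the frame of steel_rack between 0.018 and 0.048 m) or (y of cradle_thick in the frame of wood_rack between -0.109 and -0.089 m and y of book_thick in the frame of steel_rack between 0.084 and 0.114 m)) and x of book_thick in the frame of steel_rack between -0.015 and 0.015 m and z of book_thick in the frame of steel_rack between 0.013 and 0.023 m and contact force between the fingers and book_thick below 0.1 N and ((y of cradle_small in the frame of wood_rack between 0.089 and 0.109 m and y of book_small in the frame of steel_rack between -0.114 and -0.084 m) or (y of cradle_small in the frame of wood_rack between 0.023 and 0.043 m and y of book_small in the frame of steel_rack between -0.048 and -0.018 m) or (y of cradle_small in the frame of wood_rack between -0.043 and -0.023 m and y of book_small in the frame of steel_rack between 0.018 and 0.048 m) or (y of cradle_small in the frame of wood_rack between -0.109 and -0.089 m and y of book_small in the frame of steel_rack between 0.084 and 0.114 m)) and x of book_small in the frame of steel_rack between -0.015 and 0.015 m and z of book_small in the frame of steel_rack between 0.013 and 0.023 m and contact force between the fingers and book_small below 0.1 N); the robot touches nothing.
It fails at once if the tall book is dropped or thrown (moves faster than 1 m/s while the fingers do not hold it) (linear speed of book_tall above 1 m/s and contact force between the fingers and book_tall below 0.1 N).
It fails at once if the wide book is dropped or thrown (moves faster than 1 m/s while the fingers do not hold it) (linear speed of book_wide above 1 m/s and contact force between the fingers and book_wide below 0.1 N).
It fails at once if the thick book is dropped or thrown (moves faster than 1 m/s while the fingers do not hold it) (linear speed of book_thick above 1 m/s and contact force between the fingers and book_thick below 0.1 N).
It fails at once if the small book is dropped or thrown (moves faster than 1 m/s while the fingers do not hold it) (linear speed of book_small above 1 m/s and contact force between the fingers and book_small below 0.1 N).
It also fails if it takes over 99 s, if anything falls off the work surface, if the arm or the gripper's body presses on something with over 40 N, if the wrist force passes 120 N, or if a joint passes its speed limit or range.

## Robot

A 6-joint arm with a two-finger parallel gripper is mounted at the origin on a cart in front of the work surface, level with it; the furniture and walls round the work are solid. World frame = base frame: x ahead of the robot, y to its left, z up, the work surface at z = 0. Lengths are in m, angles in degrees, forces in N, time in s.
With the tool pointing down it reaches from about 0.3 to 0.825 m from the base axis. Payload 5.4 kg.
Tool frame: the origin (TCP) lies at the very end of the fingers, on their centre line; the grasp point (between the pads) lies r.pinch_z behind it (r.pinch_z is the distance from the TCP to the grasp point, in m); z points along the fingers, y is the line along which they close (so a half turn about z gives the same grasp; the last joint's range is limited). The gripper opens to 92 mm and grips with 3 to 60 N. Pads are 20 mm wide; open, the fingers measure 128 mm over their backs; the gripper's body (75 mm by 189 mm) begins 69 mm behind the grasp point.
Start: joints at [-85.262, 9.076, 91.501, -0, 79.423, -12.038], TCP at [0.166, -0.551, 0.215] pointing down, gripper open.
Joint ranges: [-166.64, 166.64], [-54.1, 131.32], [10.49, 154.53], [-73.88, 253.88], [9.74, 151.15], [-171.62, 171.62]. Speed limits (degrees/s): [147.25, 147.25, 180, 180, 180, 180].

## Interface

Orientations are given as a 3x3 rotation matrix whose columns are the frame's x, y, z axes.
In Python, from workcell import r gives the robot as it stands. The module is installed in compiled form; this text tells all that it offers.
- The arm moves only by the shell command python3 -m handwheel 'ROWS'. ROWS is JSON, one flat list of numbers, 5 for each row, row after row: the closure, from -1 (fully open) to 1 (shut), then the shift along the tool's x, y, z in m, then the turn about the tool's z in degrees. A call has 1 to 12 rows; each row shifts and turns the commanded pose from where the row before left it, along the tool's axes as they then stand; what a row does not reach is not made up. A row lasts 1/8 s, in which the tool goes at most 62.5 mm and 10.7 degrees, less where a joint would pass 70% of its speed; a pose out of reach is approached as far as the arm can. A call is refused whole if a number of a shift passes 0.0625 or a number of a turn 10.7, either way. A call with a gripper value outside its range is refused whole. The fingers move at their own pace and stop on an object; the grip force is fixed at half the most. Time passes only in rows, so rows that do not move let the fingers close. It gives the time, the measured TCP pose, the force, the opening and the grip force at its end, in the units of the state.
- r.get_state(): the state, without advancing time (a new reading comes with each control period).
- r.read_camera(name): name is "scene" or "top"; returns (picture, depth): 400x640x3 uint8, red, green, blue; 400x640 float32, m along the optical axis (not along the pixel's ray), 0 where there is no reading.
- r.camera_info(name): a dict with "camera_matrix" (3x3 intrinsics, pixels), "k1" (the pictures are not rectified: a ray, as slopes to the right and down, at radius r is drawn at 1 + k1 r^2 times it, then the intrinsics apply), "R" (3x3) and "t" (3): a world point X has camera coordinates R X + t. Camera axes: x right, y down, z forward; pixel columns grow to the right and rows downward; lengths in m; the calibration is good to about 2 mm. A picture is of the moment at which its call begins. camera_info takes no time and is no camera call.
- r.job_done(): hands the job in; it is judged then, once.
The state is a dict: "time": time; "q": joint angles; "dq": joint speeds; "joint_efforts": joint torques, N m; "position": TCP position; "tcp_rot": TCP orientation; "contact_force": force on the tool from outside, world axes, zero at the start; "torque": the same for the moment, N m; "width": finger opening in m; "grip_force": force on a finger pad.
Only numpy, scipy, OpenCV 4.12 (cv2) and the standard library are available. Lean on these libraries where they do the work, as an engineer would, in place of code of your own. Each camera call takes 0.05 s, during which the arm holds its last target. There are 200 camera calls.

## Working session

There is one attempt and no reset: what is moved stays moved. The work goes in short steps, Python scripts to look and compute and a shell command to move; the robot and the scene stay as the last step left them, time stands still between calls to the robot, and variables do not carry over. Pictures are saved under pics/ and viewed, at most 14 in all, crops included, and the job is handed in when it is done.

```bash
mkdir -p pics
cat > h.py <<'E'
import numpy as np,cv2
from workcell import r
def look(name):
    im,d=r.read_camera(name); return im,d
def pts(name,d):
    c=r.camera_info(name);K=np.array(c["camera_matrix"],float);R=np.array(c["R"]);t=np.array(c["t"])
    v,u=np.mgrid[0:400,0:640].astype(np.float64)
    p=np.stack([u.ravel(),v.ravel()],1)[:,None]
    n=cv2.undistortPoints(p,K,np.array([c["k1"],0,0,0.])).reshape(400,640,2)
    X=np.dstack([n*d[...,None],d]); return (X-t)@R
E
python3 - <<'E'
from h import *
for n in("top","scene"):
    im,d=look(n); cv2.imwrite(f"pics/{n}0.png",im[...,::-1]); np.savez(f"{n}0.npz",im=im,d=d)
    c=r.camera_info(n); print(n,c, -np.array(c["R"]).T@np.array(c["t"]), (d>0).mean())
s=r.get_state();print(s["position"],s["tcp_rot"],r.pinch_z,s["time"],s["width"])
E
```

```text
top {'camera_matrix': array([[459.08781878,   0.        , 325.51531412],
       [  0.        , 459.08781878, 190.91377372],
       [  0.        ,   0.        ,   1.        ]]), 'k1': -0.09313216528256482, 'R': array([[-0.02787721, -0.99954244, -0.01173736],
       [-0.99902513,  0.02826101, -0.03391322],
       [ 0.03422941,  0.01078051, -0.99935586]]), 't': array([0.17723901, 0.51470759, 0.89535224])} [0.48849937 0.1529594  0.91431121] 0.99619140625
scene {'camera_matrix': array([[467.05573935,   0.        , 312.34426576],
       [  0.        , 467.05573935, 203.61161636],
       [  0.        ,   0.        ,   1.        ]]), 'k1': 0.0013826031283075042, 'R': array([[-0.63756084, -0.77039765, -0.00190621],
       [-0.58393749,  0.48486233, -0.65109564],
       [ 0.5025268 , -0.41399997, -0.75899331]]), 't': array([0.46005454, 0.26269343, 0.70396958])} [0.09294572 0.51849817 0.70622371] 0.9958671875
[ 0.16591669 -0.5499531   0.21371953] [[ 9.57418477e-01  2.88703721e-01 -1.45417528e-04]
 [ 2.88703551e-01 -9.57417068e-01  1.67857768e-03]
 [ 3.45386399e-04 -1.64908384e-03 -9.99998581e-01]] 0.0187 0.1 0.09178991382827341
```

View pics/top0.png

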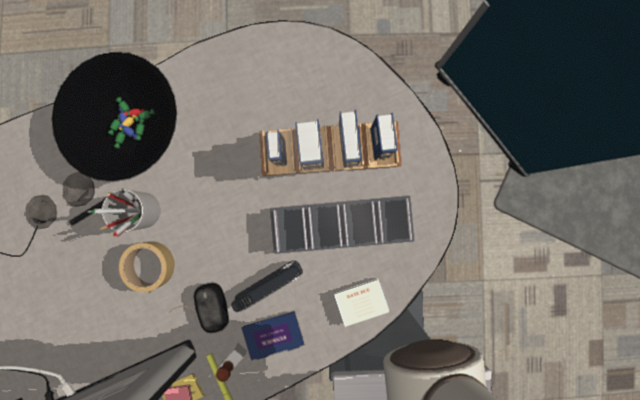

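View pics/scene0.png

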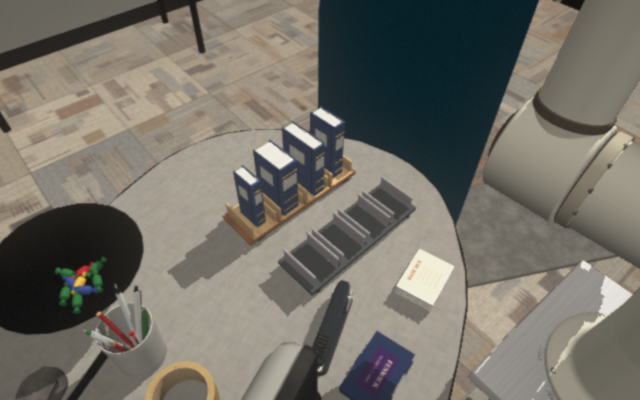

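The wooden rack is farther away (centre about 330,150 in top) and the steel rack nearer (about 343,223). From the left, the books are small (275,148), thick (308,143), wide (350,138) and tall (385,135). A dark partition stands to the right rear. Next I'll measure.

Run:
```python
from h import *
f=np.load("top0.npz");im,d=f["im"],f["d"];P=pts("top",d);Z=P[...,2]
v,u=np.mgrid[0:400,0:640]
win=(u>240)&(u<430)&(v>95)&(v<265)
print("desk z",np.median(Z[170:190,440:450]))
m=((Z>.105)&(Z<.2)&win).astype(np.uint8)
n,l,st,_=cv2.connectedComponentsWithStats(m)
for i in range(1,n):
    if st[i,4]<30: continue
    p=P[l==i]; zt=np.percentile(p[:,2],80)
    q=p[np.abs(p[:,2]-zt)<.006]
    (c,s,a)=cv2.minAreaRect((q[:,:2]*1000).astype(np.float32)); print("book",st[i,4],np.round(c,1),np.round(s,1),round(a,1),"z",round(zt*1000,1))
def rect(mask,nm):
    n,l,st,_=cv2.connectedComponentsWithStats(mask.astype(np.uint8));i=1+st[1:,4].argmax();p=P[l==i]
    (c,s,a)=cv2.minAreaRect((p[:,:2]*1000).astype(np.float32)); print(nm,st[i,4],np.round(c,1),np.round(s,1),round(a,1),np.round(np.median(p[:,2])*1000,1))
rect((Z>.007)&(Z<.07)&win&(v>190),"steel")
rect((Z>.007)&(Z<.07)&win&(v<185),"wood")
# sheets
m=(Z>.038)&(Z<.06)&win&(v>185); q=P[m];print("sheet top z",np.median(q[:,2]))
n,l,st,ce=cv2.connectedComponentsWithStats(m.astype(np.uint8))
for i in range(1,n):
    if st[i,4]>15:
        (c,s,a)=cv2.minAreaRect((P[l==i][:,:2]*1000).astype(np.float32));print(st[i,4],np.round(c,1),np.round(s,1),round(a,1))
# obstacles: tall things over desk range
m=(Z>.1)&(P[...,1]>-.6)&(P[...,1]<.4)&(P[...,0]>.25)&(P[...,0]<1)&~win
n,l,st,ce=cv2.connectedComponentsWithStats(m.astype(np.uint8))
for i in range(1,n):
    if st[i,4]>80:q=P[l==i];print("tall",st[i,4],q.min(0).round(3),q.max(0).round(3))
```

```text
desk z 0.00012472228324755574
book 879 [607.8 116.7] [86.8 28.1] 4.8 z 141.5
book 782 [609.3  55.8] [66.6 28.6] 5.0 z 151.2
book 1017 [599.1 187.4] [72.  40.1] 4.9 z 141.4
book 413 [597.1 249.6] [50.2 22.6] 4.2 z 131.6
steel 6504 [453.8 132.6] [ 90.5 277.2] 3.5 18.5
wood 3348 [603.9 152.2] [ 88.8 277.5] 2.5 18.8
sheet top z 0.04844377513162567
115 [461.8   6.6] [77.6  5.1] 3.1
100 [458.   72.9] [77.8  4.4] 3.9
101 [458.7  60.8] [79.2  4.4] 3.7
95 [453.4 138.9] [79.1  4.3] 3.4
99 [453.8 126.8] [77.8  4.4] 3.7
95 [449.4 204.8] [79.5  4.2] 3.5
98 [450.  192.8] [77.7  4.4] 3.4
108 [446.1 258.6] [77.8  4.3] 3.3
tall 658 [ 0.488 -0.44   0.1  ] [0.861 0.153 0.914]
tall 5481 [ 0.25  -0.042  0.243] [0.488 0.153 0.914]
```

```bash
cat >> h.py <<'E'
def go(x,y,z,yaw):
    s=r.get_state();R=np.array(s["tcp_rot"]);p=np.array(s["position"])
    cy=np.degrees(np.arctan2(R[1,0],R[0,0]))
    a=np.radians(yaw);Rt=np.array([[np.cos(a),np.sin(a),0],[np.sin(a),-np.cos(a),0],[0,0,-1]])
    e=np.array([x,y,z])-p
    print("pos",p.round(4),"yaw %.2f"%cy,"turn %.2f"%(cy-yaw),"shift after turn",(Rt.T@e*1000).round(1),"w",round(s["width"]*1000,1),"g",round(float(np.max(s["grip_force"])),1),"t",s["time"])
E
python3 - <<'E'
from h import *
P=pts("top",np.load("top0.npz")["d"])
for v,u in((60,560),(80,480),(30,520),(150,530),(200,560),(330,370),(370,360)):print(v,u,P[v,u].round(3))
go(.6093,.0558,.26,5)
E
```

```text
60 560 [ 0.826 -0.412 -0.154]
80 480 [ 0.895 -0.356 -0.582]
30 520 [ 0.92  -0.339 -0.204]
150 530 [ 0.662 -0.534 -0.628]
200 560 [ 0.487 -0.765 -0.887]
330 370 [ 0.24   0.082 -0.001]
370 360 [ 0.11   0.096 -0.141]
pos [ 0.1659 -0.55    0.2137] yaw 16.78 turn 11.78 shift after turn [ 494.5 -564.8  -46.3] w 91.8 g 0.0 t 0.1
```

```bash
python3 -m handwheel '[-1,0,0,-0.023,5.9, -1,0,0,-0.023,5.9, -1,0.035,-0.04,0,0, -1,0.035,-0.04,0,0, -1,0.035,-0.04,0,0, -1,0.035,-0.04,0,0, -1,0.035,-0.04,0,0, -1,0.035,-0.04,0,0, -1,0.035,-0.04,0,0, -1,0.035,-0.04,0,0, -1,0.035,-0.04,0,0, -1,0.035,-0.04,0,0]'; python3 -m handwheel '[0.09,0.035,-0.04,0,0, 0.09,0.035,-0.04,0,0, 0.09,0.035,-0.04,0,0, 0.09,0.035,-0.04,0,0, 0.09,0,0,0,0, 0.09,0,0,0,0]'; python3 -c "
from h import *
go(.6093,.0558,.26,5)"
```

```text
time: 1.6
position: [0.4805, -0.12, 0.2603]
tcp_rot: [[0.996, 0.087, -0.0], [0.087, -0.996, 0.0], [-0.0, -0.0, -1.0]]
contact_force: [0.9, 0.0, -0.0]
width: 0.0921
grip_force: 0.0
time: 2.35
position: [0.6051, 0.0496, 0.26]
tcp_rot: [[0.996, 0.087, -0.001], [0.087, -0.996, -0.0], [-0.001, 0.0, -1.0]]
contact_force: [-0.5, 0.4, 0.8]
width: 0.0419
grip_force: 0.0
pos [0.6051 0.0496 0.26  ] yaw 4.99 turn -0.01 shift after turn [ 4.8 -5.8 -0. ] w 41.9 g 0.0 t 2.35
```

```bash
python3 -m handwheel '[0.09,0.005,-0.006,0,0, 0.09,0,0,0.04,0, 0.09,0,0,0.04,0, 0.09,0,0,0.04,0, 0.09,0,0,0.03,0, 0.09,0,0,0.016,0, 1,0,0,0,0, 1,0,0,0,0, 1,0,0,0,0, 1,0,0,0,0]'; python3 -m handwheel '[1,0,0,-0.015,0, 1,0,0,-0.025,0, 1,0,0,0,0]'; python3 -c "
from h import *
go(.4478,.2314,.2415,3.5)"
```

```text
time: 3.6
position: [0.6106, 0.0562, 0.0956]
tcp_rot: [[0.996, 0.087, 0.002], [0.087, -0.996, -0.0], [0.001, 0.0, -1.0]]
contact_force: [-0.3, -0.3, -0.3]
width: 0.0277
grip_force: 30.0
time: 3.98
position: [0.6121, 0.0561, 0.1379]
tcp_rot: [[0.996, 0.087, 0.006], [0.087, -0.996, -0.001], [0.006, 0.001, -1.0]]
contact_force: [-0.2, 0.5, -2.3]
width: 0.028
grip_force: 30.0
pos [0.6121 0.0561 0.1379] yaw 4.98 turn 1.48 shift after turn [-153.3 -185.  -103.6] w 28.0 g 30.0 t 3.975
```

```bash
python3 -m handwheel '[1,0,0,-0.035,0.7, 1,0,0,-0.035,0.8, 1,0,0,-0.035,0, 1,-0.0255,-0.031,0,0, 1,-0.0255,-0.031,0,0, 1,-0.0255,-0.031,0,0, 1,-0.0255,-0.031,0,0, 1,-0.0255,-0.031,0,0, 1,-0.0255,-0.031,0,0, 1,0,0,0,0, 1,0,0,0,0]'; python3 -c "
from h import *
go(.4478,.2314,.115,3.5)
im,d=look('top');P=pts('top',d);Z=P[...,2]
m=(Z>.24)&(Z<.32)&(P[...,0]<.6)&(P[...,0]>.3)
cv2.imwrite('pics/a.png',cv2.resize(np.hstack([im[80:280,200:440,::-1],look('scene')[0][80:280,220:460,::-1]]),(800,333)))"
```

```text
time: 5.35
position: [0.4461, 0.2324, 0.2392]
tcp_rot: [[0.998, 0.061, -0.0], [0.061, -0.998, -0.001], [-0.0, 0.001, -1.0]]
contact_force: [0.0, -0.3, -2.4]
width: 0.0282
grip_force: 30.0
pos [0.4461 0.2324 0.2392] yaw 3.49 turn -0.01 shift after turn [  1.7   1.1 124.2] w 28.2 g 30.0 t 5.35
```

View pics/a.png

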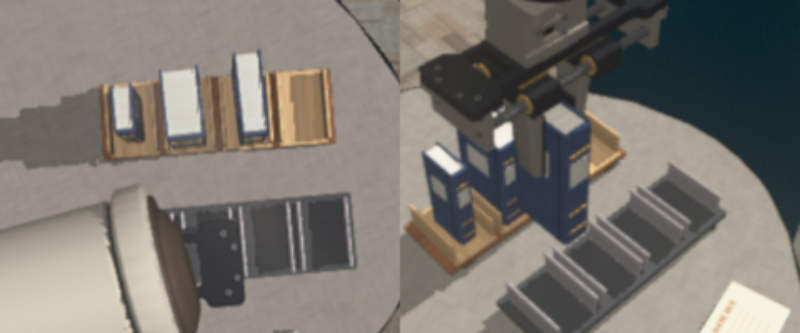

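The tall book hangs upright in the fingers over the left bay (right half, about 565,170). The other books haven't moved. I'll lower it now.

```bash
python3 -m handwheel '[1,0.001,0.001,0.03,0, 1,0,0,0.035,0, 1,0,0,0.035,0, 1,0,0,0.025,0, 1,0,0,0.01,0, 1,0,0,0.004,0,1,0,0,0,0]'; python3 -m handwheel '[1,0,0,0.0025,0, 1,0,0,0,0]'
```

```text
time: 6.32
position: [0.4478, 0.2317, 0.1014]
tcp_rot: [[0.998, 0.06, 0.001], [0.06, -0.998, 0.0], [0.001, -0.0, -1.0]]
contact_force: [0.6, 0.2, -1.6]
width: 0.0278
grip_force: 30.0
time: 6.58
position: [0.4473, 0.2318, 0.0985]
tcp_rot: [[0.998, 0.061, 0.001], [0.061, -0.998, 0.0], [0.001, -0.0, -1.0]]
contact_force: [-0.5, 0.4, -1.9]
width: 0.0282
grip_force: 30.0
```

```bash
python3 -m handwheel '[1,0,0,0.0015,0, 1,0,0,0,0]';python3 -m handwheel '[1,0,0,0.001,0, 1,0,0,0,0]';python3 -m handwheel '[1,0,0,0.001,0, 1,0,0,0,0]'
```

```text
time: 6.82
position: [0.447, 0.2317, 0.0966]
tcp_rot: [[0.998, 0.061, -0.0], [0.061, -0.998, -0.0], [-0.0, 0.0, -1.0]]
contact_force: [-0.1, -0.8, -1.9]
width: 0.028
grip_force: 30.0
time: 7.08
position: [0.4471, 0.2317, 0.0956]
tcp_rot: [[0.998, 0.061, 0.0], [0.061, -0.998, 0.0], [0.0, -0.0, -1.0]]
contact_force: [0.6, -0.3, -1.0]
width: 0.0279
grip_force: 30.0
time: 7.32
position: [0.4472, 0.2318, 0.0956]
tcp_rot: [[0.998, 0.061, -0.0], [0.061, -0.998, -0.0], [-0.0, 0.0, -1.0]]
contact_force: [-3.6, -0.7, 6.1]
width: 0.0276
grip_force: 30.0
```

```bash
python3 -m handwheel '[0.1,0,0,0,0, 0.1,0,0,0,0, 0.1,0,0,-0.03,0, 0.1,0,0,-0.05,0, 0.1,0,0,-0.05,0, 0.1,0,0,0,0]'; python3 -c "
from h import *
go(.6078,.1167,.2,4.8)
im,d=look('top');P=pts('top',d);Z=P[...,2]
cv2.imwrite('pics/b.png',cv2.resize(look('scene')[0][80:280,220:460,::-1],(480,400)))"
```

```text
time: 8.07
position: [0.4499, 0.2325, 0.2294]
tcp_rot: [[0.998, 0.061, 0.009], [0.061, -0.998, 0.002], [0.01, -0.002, -1.0]]
contact_force: [-0.1, 0.7, -0.2]
width: 0.041
grip_force: 0.0
pos [0.4499 0.2325 0.2294] yaw 3.48 turn -1.32 shift after turn [147.6 128.6  29.4] w 41.0 g 0.0 t 8.075
```

View pics/b.png

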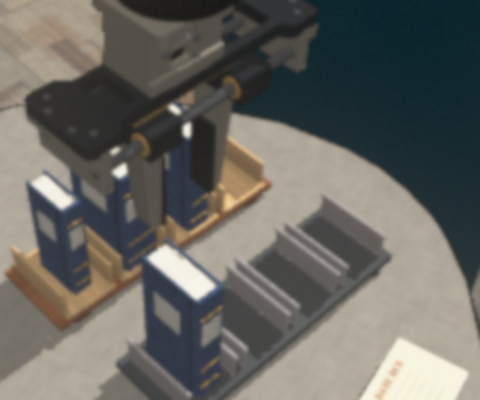

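The tall book stands upright in the leftmost bay (about 185,320). The wide book is next.

```bash
python3 -m handwheel '[0.09,0,0,0,-1.3, 0.09,0.03,0.026,0,0, 0.09,0.03,0.026,0,0, 0.09,0.03,0.026,0,0, 0.09,0.03,0.026,0,0, 0.09,0.029,0.0255,0,0, 0.09,0,0,0,0, 0.09,0,0,0,0]'; python3 -c "
from h import *
go(.6078,.1167,.085,4.8)"
```

```text
time: 9.18
position: [0.6052, 0.1155, 0.2232]
tcp_rot: [[0.996, 0.084, -0.003], [0.084, -0.996, 0.0], [-0.003, -0.001, -1.0]]
contact_force: [-0.2, 1.7, -0.5]
width: 0.0418
grip_force: 0.0
pos [0.6052 0.1155 0.2232] yaw 4.80 turn 0.00 shift after turn [  2.7  -0.9 138.2] w 41.8 g 0.0 t 9.175
```

```bash
python3 -m handwheel '[0.09,0.0025,-0.001,0.02,0, 0.09,0,0,0.04,0, 0.09,0,0,0.04,0, 0.09,0,0,0.026,0, 0.09,0,0,0.012,0, 0.09,0,0,0,0, 1,0,0,0,0, 1,0,0,0,0, 1,0,0,0,0, 1,0,0,0,0]'; python3 -m handwheel '[1,0,0,-0.015,0, 1,0,0,-0.035,0, 1,0,0,-0.035,0, 1,0,0,-0.035,0, 1,0,0,-0.03,0.7, 1,0,0,0,0.6, 1,0,0,0,0]'; python3 -c "
from h import *
go(.4518,.1655,.104,3.5)"
```

```text
time: 10.42
position: [0.6098, 0.1164, 0.0881]
tcp_rot: [[0.997, 0.083, 0.003], [0.083, -0.997, 0.0], [0.003, 0.0, -1.0]]
contact_force: [-0.9, 0.0, 5.7]
width: 0.0278
grip_force: 30.0
time: 11.3
position: [0.6077, 0.1163, 0.2348]
tcp_rot: [[0.998, 0.061, -0.003], [0.061, -0.998, -0.0], [-0.003, -0.0, -1.0]]
contact_force: [-0.4, 0.2, -3.7]
width: 0.0275
grip_force: 30.0
pos [0.6077 0.1163 0.2348] yaw 3.48 turn -0.02 shift after turn [-152.6  -58.7  130.8] w 27.5 g 30.0 t 11.3
```

```bash
python3 -m handwheel '[1,-0.0305,-0.0117,0,0, 1,-0.0305,-0.0117,0,0, 1,-0.0305,-0.0117,0,0, 1,-0.0305,-0.0117,0,0, 1,-0.0305,-0.0117,0,0, 1,0,0,0,0, 1,0,0,0,0]'; python3 -c "
from h import *
go(.4518,.1655,.11,3.5)"
```

```text
time: 12.18
position: [0.4527, 0.1652, 0.2354]
tcp_rot: [[0.998, 0.061, -0.002], [0.061, -0.998, -0.0], [-0.002, 0.0, -1.0]]
contact_force: [-0.1, 0.2, -3.0]
width: 0.0282
grip_force: 30.0
pos [0.4527 0.1652 0.2354] yaw 3.48 turn -0.02 shift after turn [ -0.9  -0.3 125.4] w 28.2 g 30.0 t 12.175
```

```bash
python3 -m handwheel '[1,-0.001,0,0.03,0, 1,0,0,0.035,0, 1,0,0,0.035,0, 1,0,0,0.025,0, 1,0,0,0.01,0, 1,0,0,0.005,0,1,0,0,0,0,1,0,0,0,0]'; python3 -m handwheel '[1,0,0,0.002,0, 1,0,0,0,0]'; python3 -m handwheel '[1,0,0,0.0015,0, 1,0,0,0,0]'
```

```text
time: 13.18
position: [0.4529, 0.1654, 0.0976]
tcp_rot: [[0.998, 0.061, 0.002], [0.061, -0.998, 0.0], [0.002, -0.0, -1.0]]
contact_force: [-1.0, 0.0, -2.4]
width: 0.0281
grip_force: 30.0
time: 13.42
position: [0.452, 0.1654, 0.0947]
tcp_rot: [[0.998, 0.061, 0.0], [0.061, -0.998, -0.0], [0.0, 0.0, -1.0]]
contact_force: [0.7, 1.2, -2.4]
width: 0.0278
grip_force: 30.0
time: 13.68
position: [0.4518, 0.1653, 0.093]
tcp_rot: [[0.998, 0.061, -0.0], [0.061, -0.998, -0.0], [-0.0, 0.0, -1.0]]
contact_force: [0.3, -0.2, -2.1]
width: 0.0277
grip_force: 30.0
```

```bash
python3 -m handwheel '[1,0,0,0.003,0, 1,0,0,0,0]'; python3 -m handwheel '[1,0,0,0.002,0, 1,0,0,0,0]'; python3 -m handwheel '[1,0,0,0.001,0, 1,0,0,0,0]'
```

```text
time: 13.92
position: [0.4517, 0.1653, 0.0898]
tcp_rot: [[0.998, 0.061, -0.001], [0.061, -0.998, -0.0], [-0.001, 0.0, -1.0]]
contact_force: [0.0, 0.1, -2.8]
width: 0.0279
grip_force: 30.0
time: 14.18
position: [0.4521, 0.1654, 0.0881]
tcp_rot: [[0.998, 0.061, 0.0], [0.061, -0.998, 0.0], [0.0, -0.0, -1.0]]
contact_force: [0.9, -0.0, -0.9]
width: 0.0282
grip_force: 30.0
time: 14.42
position: [0.4522, 0.1654, 0.0881]
tcp_rot: [[0.998, 0.061, 0.0], [0.061, -0.998, -0.0], [0.0, 0.0, -1.0]]
contact_force: [-4.1, 0.5, 5.9]
width: 0.028
grip_force: 30.0
```

```bash
python3 -m handwheel '[0.1,0,0,0,0, 0.1,0,0,0,0, 0.1,0,0,-0.03,0, 0.1,0,0,-0.05,0, 0.1,0,0,-0.055,0, -0.17,0,0,0,-0.7, -0.17,0,0,0,-0.7]'; python3 -c "
from h import *
go(.5991,.1874,.2,4.9)"
```

```text
time: 15.3
position: [0.4517, 0.1653, 0.2215]
tcp_rot: [[0.996, 0.086, -0.001], [0.086, -0.996, -0.0], [-0.001, 0.0, -1.0]]
contact_force: [0.1, 0.9, -0.3]
width: 0.0538
grip_force: 0.0
pos [0.4517 0.1653 0.2215] yaw 4.92 turn 0.02 shift after turn [148.8  -9.4  21.5] w 53.8 g 0.0 t 15.3
```

```bash
python3 -m handwheel '[-0.17,0.03,-0.002,0,0, -0.17,0.03,-0.002,0,0, -0.17,0.03,-0.002,0,0, -0.17,0.03,-0.002,0,0, -0.17,0.029,-0.0015,0,0, -0.17,0,0,0,0, -0.17,0,0,0,0]'; python3 -c "
from h import *
go(.5991,.1874,.085,4.9)
cv2.imwrite('pics/c.png',cv2.resize(look('scene')[0][80:280,220:460,::-1],(480,400)))"
```

```text
time: 16.18
position: [0.5982, 0.1874, 0.2205]
tcp_rot: [[0.996, 0.085, -0.003], [0.085, -0.996, -0.0], [-0.003, 0.0, -1.0]]
contact_force: [0.6, 0.1, -0.5]
width: 0.0537
grip_force: 0.0
pos [0.5982 0.1874 0.2205] yaw 4.89 turn -0.01 shift after turn [9.000e-01 1.000e-01 1.355e+02] w 53.7 g 0.0 t 16.175
```

View pics/c.png

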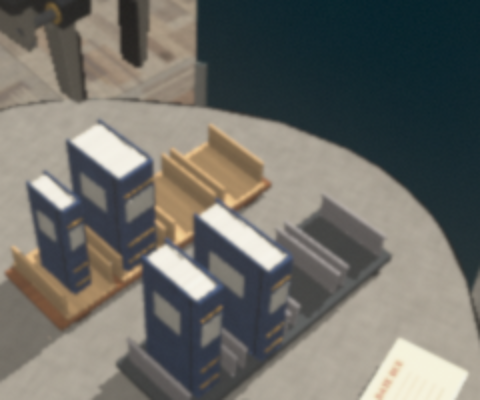

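The wide book stands upright in its bay (about 240,270), the fingers are above the thick book (about 110,180).

```bash
python3 -m handwheel '[-0.17,0.001,0,0.02,0, -0.17,0,0,0.04,0, -0.17,0,0,0.04,0, -0.17,0,0,0.023,0, -0.17,0,0,0.012,0, -0.17,0,0,0,0, 1,0,0,0,0, 1,0,0,0,0, 1,0,0,0,0, 1,0,0,0,0]'; python3 -m handwheel '[1,0,0,-0.015,0, 1,0,0,-0.035,0, 1,0,0,-0.035,0, 1,0,0,-0.035,0, 1,0,0,-0.03,0.7, 1,0,0,0,0.7, 1,0,0,0,0]'; python3 -c "
from h import *
go(.4558,.0997,.104,3.5)"
```

```text
time: 17.48
position: [0.6016, 0.1878, 0.0886]
tcp_rot: [[0.996, 0.085, 0.003], [0.085, -0.996, 0.0], [0.003, -0.0, -1.0]]
contact_force: [0.1, 0.4, 6.1]
width: 0.0399
grip_force: 30.0
time: 18.35
position: [0.5996, 0.1874, 0.2353]
tcp_rot: [[0.998, 0.061, -0.003], [0.061, -0.998, -0.0], [-0.003, 0.0, -1.0]]
contact_force: [0.1, -0.7, -3.1]
width: 0.04
grip_force: 30.0
pos [0.5996 0.1874 0.2353] yaw 3.47 turn -0.03 shift after turn [-148.9   78.8  131.3] w 40.0 g 30.0 t 18.35
```

```bash
python3 -m handwheel '[1,-0.03,0.0157,0,0, 1,-0.03,0.0157,0,0, 1,-0.03,0.0157,0,0, 1,-0.03,0.0157,0,0, 1,-0.029,0.0157,0,0, 1,0,0,0,0, 1,0,0,0,0]'; python3 -c "
from h import *
go(.4558,.0997,.095,3.5)"
```

```text
time: 19.23
position: [0.4565, 0.1004, 0.2361]
tcp_rot: [[0.998, 0.061, -0.001], [0.061, -0.998, 0.0], [-0.001, -0.0, -1.0]]
contact_force: [0.8, -0.1, -2.0]
width: 0.0398
grip_force: 30.0
pos [0.4565 0.1004 0.2361] yaw 3.47 turn -0.03 shift after turn [ -0.8   0.6 141.1] w 39.8 g 30.0 t 19.225
```

```bash
python3 -m handwheel '[1,-0.0005,0.0005,0.03,0, 1,0,0,0.035,0, 1,0,0,0.035,0, 1,0,0,0.02,0, 1,0,0,0.012,0, 1,0,0,0.008,0,1,0,0,0,0,1,0,0,0,0]'; python3 -m handwheel '[1,0,0,0.003,0, 1,0,0,0,0]'; python3 -m handwheel '[1,0,0,0.002,0, 1,0,0,0,0]'
```

```text
time: 20.23
position: [0.4569, 0.0997, 0.0979]
tcp_rot: [[0.998, 0.061, 0.002], [0.061, -0.998, -0.0], [0.002, 0.0, -1.0]]
contact_force: [-0.5, 0.7, -1.5]
width: 0.0397
grip_force: 30.0
time: 20.48
position: [0.4562, 0.0997, 0.0942]
tcp_rot: [[0.998, 0.061, 0.0], [0.061, -0.998, 0.0], [0.0, -0.0, -1.0]]
contact_force: [0.0, 0.2, -2.4]
width: 0.0397
grip_force: 30.0
time: 20.72
position: [0.456, 0.0997, 0.0919]
tcp_rot: [[0.998, 0.061, -0.0], [0.061, -0.998, 0.0], [-0.0, -0.0, -1.0]]
contact_force: [-0.4, 1.0, -2.0]
width: 0.0396
grip_force: 30.0
```

```bash
python3 -m handwheel '[1,0,0,0.002,0, 1,0,0,0,0]'; python3 -m handwheel '[1,0,0,0.0015,0, 1,0,0,0,0]'; python3 -m handwheel '[1,0,0,0.001,0, 1,0,0,0,0]'
```

```text
time: 20.98
position: [0.456, 0.0997, 0.0899]
tcp_rot: [[0.998, 0.061, -0.0], [0.061, -0.998, 0.0], [-0.0, -0.0, -1.0]]
contact_force: [0.7, -0.2, -2.0]
width: 0.04
grip_force: 30.0
time: 21.22
position: [0.4562, 0.0997, 0.0886]
tcp_rot: [[0.998, 0.061, 0.0], [0.061, -0.998, -0.0], [0.0, 0.0, -1.0]]
contact_force: [-0.0, -0.2, -2.4]
width: 0.0398
grip_force: 30.0
time: 21.48
position: [0.4563, 0.0997, 0.0886]
tcp_rot: [[0.998, 0.061, -0.0], [0.061, -0.998, -0.0], [-0.0, 0.0, -1.0]]
contact_force: [-3.2, -0.2, 6.8]
width: 0.0399
grip_force: 30.0
```

```bash
python3 -m handwheel '[-0.12,0,0,0,0, -0.12,0,0,0,0, -0.12,0,0,-0.03,0, -0.12,0,0,-0.05,0, -0.12,0,0,-0.06,0, 0.22,0,0,0,-0.7, 0.22,0,0,0,0]'; python3 -c "
from h import *
go(.5971,.2496,.2,4.2)"
```

```text
time: 22.35
position: [0.4559, 0.0997, 0.227]
tcp_rot: [[0.997, 0.073, -0.001], [0.073, -0.997, 0.0], [-0.001, -0.0, -1.0]]
contact_force: [0.7, 0.4, -0.3]
width: 0.0363
grip_force: 0.0
pos [0.4559 0.0997 0.227 ] yaw 4.18 turn -0.02 shift after turn [ 151.8 -139.2   27. ] w 36.3 g 0.0 t 22.35
```

```bash
python3 -m handwheel '[0.22,0.03,-0.028,0,0, 0.22,0.03,-0.028,0,0, 0.22,0.03,-0.028,0,0, 0.22,0.03,-0.028,0,0, 0.22,0.032,-0.027,0,0, 0.22,0,0,0,0, 0.22,0,0,0,0]'; python3 -c "
from h import *
go(.5971,.2496,.084,4.2)"
```

```text
time: 23.22
position: [0.5964, 0.2488, 0.2257]
tcp_rot: [[0.997, 0.073, -0.004], [0.073, -0.997, -0.001], [-0.004, 0.001, -1.0]]
contact_force: [-0.4, -0.7, -0.0]
width: 0.0359
grip_force: 0.0
pos [0.5964 0.2488 0.2257] yaw 4.17 turn -0.03 shift after turn [  0.7  -0.8 141.7] w 35.9 g 0.0 t 23.225
```

```bash
python3 -m handwheel '[0.22,0.0005,-0.0008,0.02,0, 0.22,0,0,0.04,0, 0.22,0,0,0.04,0, 0.22,0,0,0.026,0, 0.22,0,0,0.012,0, 0.22,0,0,0.003,0, 1,0,0,0,0, 1,0,0,0,0, 1,0,0,0,0, 1,0,0,0,0]'; python3 -m handwheel '[1,0,0,-0.015,0, 1,0,0,-0.035,0, 1,0,0,-0.035,0, 1,0,0,-0.035,0, 1,0,0,-0.03,0.7, 1,0,0,0,0, 1,0,0,0,0]'; python3 -c "
from h import *
go(.4599,.0338,.104,3.5)"
```

```text
time: 24.48
position: [0.599, 0.2504, 0.0881]
tcp_rot: [[0.997, 0.073, 0.002], [0.073, -0.997, 0.0], [0.002, -0.0, -1.0]]
contact_force: [-0.6, -0.7, 6.4]
width: 0.022
grip_force: 30.0
time: 25.35
position: [0.5973, 0.2501, 0.235]
tcp_rot: [[0.998, 0.061, -0.002], [0.061, -0.998, -0.0], [-0.002, 0.0, -1.0]]
contact_force: [0.5, 0.2, -1.3]
width: 0.0221
grip_force: 30.0
pos [0.5973 0.2501 0.235 ] yaw 3.49 turn -0.01 shift after turn [-150.3  207.5  131. ] w 22.1 g 30.0 t 25.35
```

```bash
python3 -m handwheel '[1,-0.025,0.0346,0,0, 1,-0.025,0.0346,0,0, 1,-0.025,0.0346,0,0, 1,-0.025,0.0346,0,0, 1,-0.025,0.0346,0,0, 1,-0.025,0.0346,0,0, 1,0,0,0,0, 1,0,0,0,0]'; python3 -c "
from h import *
go(.4599,.0338,.095,3.5)"
```

```text
time: 26.35
position: [0.4605, 0.0343, 0.2354]
tcp_rot: [[0.998, 0.06, -0.002], [0.06, -0.998, 0.001], [-0.002, -0.001, -1.0]]
contact_force: [-0.3, -0.4, -1.0]
width: 0.0217
grip_force: 30.0
pos [0.4605 0.0343 0.2354] yaw 3.46 turn -0.04 shift after turn [ -0.6   0.4 140.4] w 21.7 g 30.0 t 26.35
```

```bash
python3 -m handwheel '[1,0,0,0.03,0, 1,0,0,0.035,0, 1,0,0,0.035,0, 1,0,0,0.02,0, 1,0,0,0.012,0, 1,0,0,0.008,0,1,0,0,0,0,1,0,0,0,0]'; python3 -m handwheel '[1,0,0,0.004,0, 1,0,0,0,0]'; python3 -m handwheel '[1,0,0,0.003,0, 1,0,0,0,0]'; python3 -m handwheel '[1,0,0,0.001,0, 1,0,0,0,0]'; python3 -m handwheel '[1,0,0,0.001,0, 1,0,0,0,0]'
```

```text
time: 27.35
position: [0.4617, 0.0338, 0.0974]
tcp_rot: [[0.998, 0.061, 0.002], [0.061, -0.998, -0.0], [0.002, 0.0, -1.0]]
contact_force: [-0.2, -0.1, -0.3]
width: 0.0219
grip_force: 30.0
time: 27.6
position: [0.4609, 0.0339, 0.0925]
tcp_rot: [[0.998, 0.061, -0.0], [0.061, -0.998, 0.0], [-0.0, -0.0, -1.0]]
contact_force: [0.6, -0.6, -0.6]
width: 0.0219
grip_force: 30.0
time: 27.85
position: [0.4607, 0.0339, 0.0893]
tcp_rot: [[0.998, 0.061, -0.001], [0.061, -0.998, 0.0], [-0.001, -0.0, -1.0]]
contact_force: [0.5, 0.8, -0.6]
width: 0.022
grip_force: 30.0
time: 28.1
position: [0.4609, 0.0339, 0.0886]
tcp_rot: [[0.998, 0.061, -0.0], [0.061, -0.998, 0.0], [-0.0, -0.0, -1.0]]
contact_force: [-0.4, 0.4, -0.7]
width: 0.0218
grip_force: 30.0
time: 28.35
position: [0.4611, 0.0339, 0.088]
tcp_rot: [[0.998, 0.061, 0.0], [0.061, -0.998, -0.0], [0.0, 0.0, -1.0]]
contact_force: [-1.5, 0.0, 4.6]
width: 0.022
grip_force: 30.0
```

Contact with the floor. I'll release, retract clear of the rack and check with both cameras.

```bash
python3 -m handwheel '[0.2,0,0,0,0, 0.2,0,0,0,0, 0.2,0,0,-0.03,0, 0.2,0,0,-0.05,0, 0.2,0,0,-0.06,0, 0.2,0,0.05,0,0, 0.2,0,0.05,0,0, 0.2,0,0.05,0,0, 0.2,0,0.05,0,0, 0.2,0,0.05,0,0, 0.2,0,0,0,0,0.2,0,0,0,0]'
python3 - <<'E'
from h import *
im,d=look('top');P=pts('top',d);Z=P[...,2]
v,u=np.mgrid[0:400,0:640]
m=((Z>.105)&(Z<.16)&(u>240)&(u<430)&(v>95)&(v<265)).astype(np.uint8)
n,l,st,_=cv2.connectedComponentsWithStats(m)
a=np.radians(3.5);R=np.array([[np.cos(a),np.sin(a)],[-np.sin(a),np.cos(a)]])
for i in range(1,n):
    if st[i,4]<60: continue
    p=P[l==i];zt=np.percentile(p[:,2],80);q=p[np.abs(p[:,2]-zt)<.006]
    c,s,an=cv2.minAreaRect((q[:,:2]*1000).astype(np.float32))
    print((R@(np.array(c)-[453.9,132.6])).round(1),np.round(s,1),round(an,1),round(zt*1000,1))
cv2.imwrite('pics/d.png',cv2.resize(np.hstack([im[80:280,200:440,::-1],look('scene')[0][80:280,220:460,::-1]]),(800,333)))
E
```

```text
time: 29.85
position: [0.4759, -0.2151, 0.2272]
tcp_rot: [[0.998, 0.06, -0.0], [0.06, -0.998, 0.001], [-0.0, -0.001, -1.0]]
contact_force: [0.5, 0.8, 0.5]
width: 0.0367
grip_force: 0.0
[-1.5 31.8] [87.5 28.3] 3.3 141.6
[ -1.4 -33.8] [73.9 40.3] 3.1 141.4
[  -0.4 -100. ] [51.3 22.4] 3.3 131.8
[-1.4 98.6] [65.5 28.5] 2.7 151.5
```

View pics/d.png

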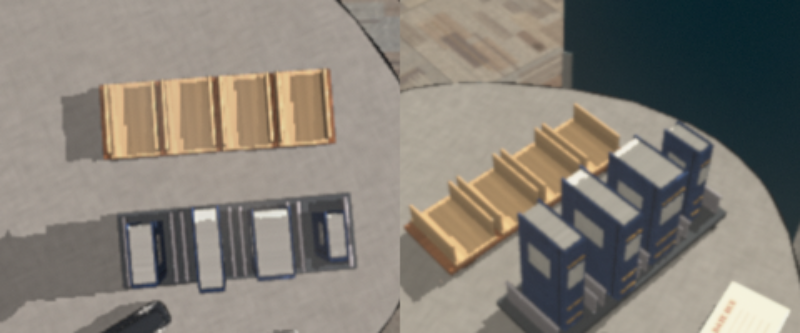

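All four books stand upright, centred in their bays within about 2 mm. From the left they are tall, wide, thick and small (top view x about 145, 208, 272, 335), and the wooden rack is empty.

```bash
python3 -c "
from workcell import r
print(r.job_done())"
```

```text
the job is handed in; nothing more can be done
None
```

The job is handed in: all four books stand upright in the steel rack in reverse order (from the left: tall, wide, thick, small), each within about 2 mm of its bay centre, at about 30 s of the 99 s allowed; the hand-in gave no verdict.

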